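Thread a roll-spacing stack onto the arbor bolt

ROBOT

A 6-joint arm with a two-finger parallel gripper is mounted at the origin on the work surface. World frame = base frame: x ahead of the robot, y to its left, z up, the work surface at z = 0. Lengths are in m, angles in degrees, forces in N, time in s.
With the tool pointing down it reaches from about 0.375 to 0.9 m from the base axis. Payload 3.1 kg.
Tool frame: the origin (TCP) lies on the centre line of the jaws, within the pads' length; the fingertips stand 8 mm ahead of it and the grasp point (between the pads) lies 11 mm behind it; z points along the fingers, y is the line along which they close (so a half turn about z gives the same grasp; the last joint's range is limited). The gripper opens to 87 mm and grips with 3 to 60 N. Pads are 19 mm wide; open, the fingers measure 117 mm over their backs; the gripper's body (75 mm by 190 mm) begins 51 mm behind the grasp point.
Start: joints at [67.007, 30.224, 82.088, -0, 67.689, -10.227], TCP at [0.138, 0.61, 0.231] pointing down, gripper open.
Joint ranges: [-176.69, 176.69], [-43.24, 126.21], [12.49, 139.97], [-82, 262], [0, 151.66], [-163.58, 163.58]. Speed limits (degrees/s): [159.86, 159.86, 180, 180, 180, 180].

INTERFACE

Orientations are given as a 3x3 rotation matrix whose columns are the frame's x, y, z axes.
In Python, from rig import * gives the robot as it stands.
- The arm moves only by the tool step_arm, never from a script. Its argument "targets" is a list of rows, each a list of 5 numbers: the opening, from -1 (shut) to 1 (fully open), then the shift along the world's x, y, z normalised to -1 to 1, where 1 is 0.25 m, then the turn about the world's z normalised to -1 to 1, where 1 is 180 degrees. In form: [[fingers, x, y, z, turn], ...]. A call has 1 to 20 rows; each row is the pose to reach, as a shift and turn from the pose commanded when the call began, turning the shorter way round; what a row does not reach only later rows make up. A row lasts 1/10 s, in which the tool goes at most 50 mm and 8.59 degrees, less where a joint would pass 70% of its speed; a pose out of reach is approached as far as the arm can. A call with a number of a shift or a turn outside -1 to 1 is refused whole. A call with a gripper value outside its range is refused whole. The fingers move at their own pace and stop on an object; the grip force is fixed at half the most. Time passes only in rows, so rows that repeat a pose let the fingers close. It gives the time, the measured TCP pose, the force, the opening and the grip force at its end, in the units of the state.
- read_state(): the state, without advancing time (a new reading comes with each control period).
- capture(name): name is "scene" or "side" or "wrist"; returns a dict with "color" (400x640x3 uint8, red, green, blue), "mtx" (3x3 intrinsics, pixels), "pose" (4x4, takes a point from camera to world coordinates). Camera axes: x right, y down, z forward; pixel columns grow to the right and rows downward; lengths in m; the calibration is good to about 2 mm. A picture is of the moment at which its call begins. There is no depth.
- hand_in(): hands the job in; it is judged then, once.
The state is a dict: "time_s": time; "joint_positions": joint angles; "qvel": joint speeds; "tau": joint torques, N m; "position": TCP position; "tcp_rot": TCP orientation; "force": force on the tool from outside, world axes, zero at the start; "moment": the same for the moment, N m; "opening": opening from 0.0 (shut) to 1.0 (fully open); "grasp_force": force on a finger pad.
Only numpy, scipy, OpenCV 4.12 (cv2) and the standard library are available. Lean on these libraries where they do the work, as an engineer would, in place of code of your own. Each camera call takes 0.05 s, during which the arm holds its last target. There are 200 camera calls.

TASK

Build the stack on the steel bolt that stands in the round well of the beech shelf: first the spacer, then the washer, then the flanged bushing, each threaded over the bolt and lying flat on the one below. Slide them across the shelf until they drop over the bolt; do not lift these ground parts off the wood. Leave the measuring tools and everything else where they are.

Things in the scene. Friction and masses are not known exactly. Their poses are not given: they have to be found in the camera images.
- board: Fixed beech shelf board, 280 x 460 mm in its own x, y; its flat top (deck) is 80 mm above its origin, which lies on the bench under the board's centre; z up. A dark C-clamp sits on its +y end, at board x -130 to -70, y 187 to 253 mm, rising 85 mm above the deck.
- nest (a point): Centre of the floor of the round well bored in the deck at board (30, 0) mm: 60 mm wide, 36 mm deep, so this point is 44 mm above the bench. The bolt stands in the well's middle. Axes as the board's.
- bolt_tip (a point): Centre of the top of the fixed upright steel bolt, 18 mm in diameter with a chamfered top, 1.5 mm below the deck: a ring slid over the well rides on the bolt's top until its hole comes over the bolt, then drops over it.
- spacer: Plain thick steel ring lying flat on the deck: outer diameter 54, hole 24, height 14 mm, 0.14 to 0.28 kg; origin at the centre of its underside, z up its axis. Goes on first.
- washer: Plain thin steel ring lying flat on the deck: outer diameter 56, hole 24, height 7 mm, 0.08 to 0.15 kg; origin at the centre of its underside, z up its axis. Goes on second.
- bushing: Flanged steel bushing standing flange down on the deck: flange outer diameter 54 and 6 mm high, sleeve above it of diameter 34, total height 22, hole 24 mm, 0.10 to 0.20 kg; origin at the centre of the flange's underside, z up its axis. Goes on third; its top then stands 7 mm above the deck.
- caliper: Bystander: chromed vernier caliper lying on the deck behind the well, 205 mm long along its y, jaws to +x, 38 mm in x beyond its origin and 19 mm before it, 10 to 12 mm high; origin under the middle of its beam.
- snap_gauge: Bystander: blackened steel C-shaped snap gauge lying on the deck, 62 x 70 x 10 mm; origin at the centre of its underside.
- thread_ring: Bystander: knurled brass thread ring on the deck, outer diameter 44, hole 16 mm (too small for the bolt), 14 mm high; origin at the centre of its underside. Not part of the stack.
- mug: Bystander: white ceramic mug on the bench, 80 mm wide, 92 mm high; origin at the centre of its underside.
- wrench: Bystander: steel wrench lying on the bench, 190 mm long.
- gauge_case: Bystander: closed dark wooden gauge case on the bench, 110 x 140 x 45 mm; origin at the centre of its underside.
Mind the look-alikes: they are no part of the job. What is shaped like the bushing but red is not meant.

How it is judged:
By the outcome, as a careful person would: the job done as asked, in the order asked, and still so for the second after the job is handed in, with the robot touching nothing.
It also fails if it takes over 59 s, if anything falls off the work surface, if the arm or the gripper's body presses on something with over 40 N, if the wrist force passes 120 N, or if a joint passes its speed limit or range.

## Working session

There is one attempt and no reset: what is moved stays moved. The work goes in short steps, Python scripts to look and compute and a tool call to move; the robot and the scene stay as the last step left them, time stands still between calls to the robot, and variables do not carry over. Pictures are saved under pics/ and viewed, at most 10 in all, crops included, and the job is handed in when it is done.

Besides the shell and the picture viewer there is one more tool, called after "Emit:" as name(argument=value, ...) on one line, values as JSON. step_arm: Moves the arm, as the interface text tells. Scaled input: -1 to 1 covers 0.25 m each way for a shift and 180 degrees each way for a turn. Its arguments: {"type":"object","properties":{"targets":{"type":"array","items":{"type":"array","items":{"type":"number"}}}},"required":["targets"]}

```bash
mkdir -p pics; cat > h.py <<'E'
from rig import *
import numpy as np, cv2
def snap(n,f):
    c=capture(n); cv2.imwrite(f'pics/{f}.png',c["color"][:,:,::-1]); np.savez(f'pics/{f}.npz',**c); return c
def ray(c,u,v,z):
    d=np.linalg.inv(c["mtx"])@[u,v,1]; d=c["pose"][:3,:3]@d; o=c["pose"][:3,3]
    return o+d*(z-o[2])/d[2]
def proj(c,p):
    q=np.linalg.inv(c["pose"])@np.append(p,1); q=c["mtx"]@q[:3]; return q[:2]/q[2]
E
python3 - <<'E'
from h import *
for n in("scene","side"):
    c=snap(n,n+"0"); print(c["mtx"],c["pose"])
s=read_state(); print(s["tcp_rot"],s["time_s"],s["opening"])
E
```

```text
[[468.54422577   0.         319.94593779]
 [  0.         468.54422577 188.47087925]
 [  0.           0.           1.        ]] [[-0.46319973  0.70846851 -0.53246444  1.18941347]
 [ 0.88614748  0.36092492 -0.29064727  0.41606668]
 [-0.01373475 -0.60646976 -0.79498791  1.13253132]
 [ 0.          0.          0.          1.        ]]
[[404.71786763   0.         318.39119643]
 [  0.         404.71786763 199.14379117]
 [  0.           0.           1.        ]] [[ 0.87988908 -0.3492918   0.32216525  0.10253981]
 [-0.47489183 -0.66996558  0.57063462 -0.70164023]
 [ 0.01652164 -0.65508881 -0.75537122  1.01384721]
 [ 0.          0.          0.          1.        ]]
[[-9.75282073e-01  2.20962238e-01 -7.52890144e-04]
 [ 2.20963278e-01  9.75280395e-01 -1.83902241e-03]
 [ 3.27924490e-04 -1.95992666e-03 -9.99998026e-01]] 0.1 1.000337093309216
```

View pics/scene0.png

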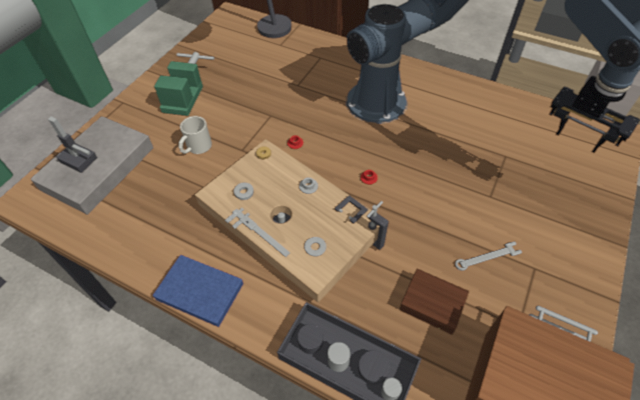

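View pics/side0.png

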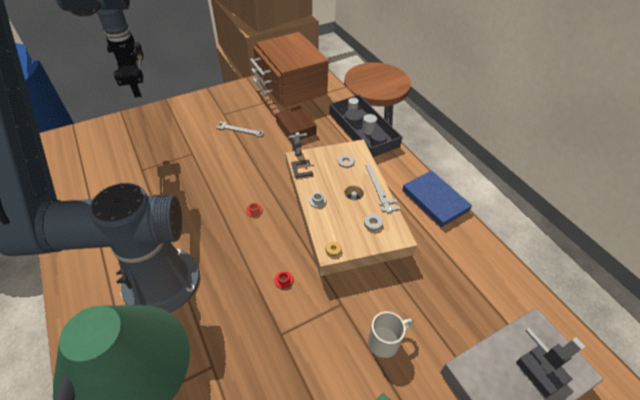

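Scene view: the bushing is near (308,185), the rings near (244,191) and (315,246), the well near (281,214), the brass ring at (263,152), and the clamp at (365,215). I'll enlarge both views.

```bash
python3 - <<'E'
from h import *
a=cv2.imread('pics/scene0.png')[130:305,185:400]; b=cv2.imread('pics/side0.png')[125:280,275:425]
a=cv2.resize(a,None,fx=3.4,fy=3.4,interpolation=2); cv2.imwrite('pics/a.png',a)
b=cv2.resize(b,None,fx=3.8,fy=3.8,interpolation=2); cv2.imwrite('pics/b.png',b)
s=dict(np.load('pics/scene0.npz')); d=dict(np.load('pics/side0.npz'))
for n,u,v in (("A",308,185),("B",244,191),("C",315,246),("w",281,214),("br",263,152)): print(n,ray(s,u,v,.08).round(3))
for n,u,v in (("A",317,200),("B",373,222),("C",346,160),("w",354,192),("br",333,248)): print(n,ray(d,u,v,.08).round(3))
E
```

```text
A [ 0.489 -0.005  0.08 ]
B [ 0.59  -0.156  0.08 ]
C [0.656 0.106 0.08 ]
w [ 0.61  -0.023  0.08 ]
br [ 0.44  -0.186  0.08 ]
A [0.495 0.003 0.08 ]
B [ 0.6   -0.148  0.08 ]
C [0.665 0.113 0.08 ]
w [ 0.613 -0.021  0.08 ]
br [ 0.452 -0.172  0.08 ]
```

View pics/a.png

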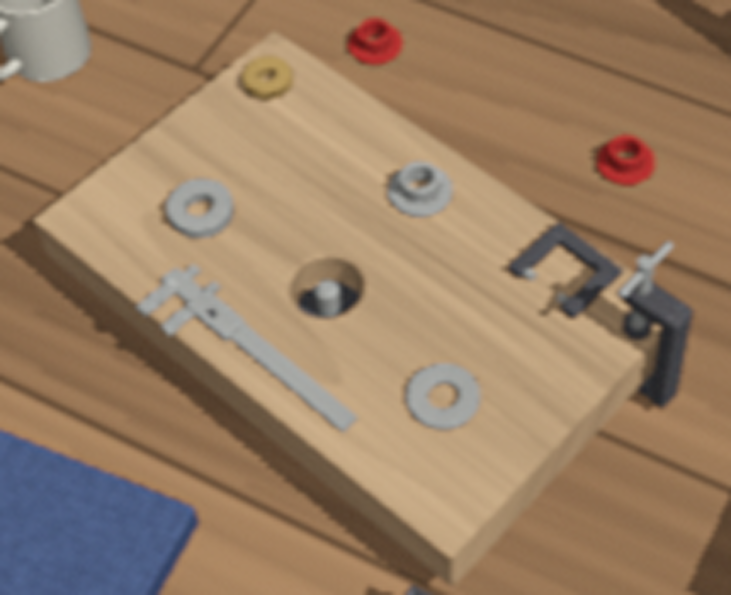

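View pics/b.png

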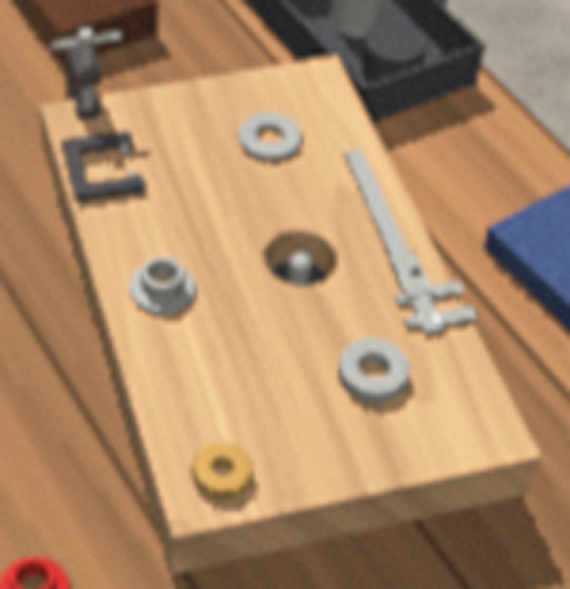

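Spacer (thick ring) is at crop b (375,368), on the −y side. The washer (thin) is at crop b (270,135), the bushing at (163,285), and the well at (300,258). The snap gauge lies near the clamp, and the caliper's jaws are close to the spacer. Next, finer measurements.

```bash
cat >> h.py <<'E'
def blob(c,u,v,r,lo=95,sat=40):
    hsv=cv2.cvtColor(c["color"],cv2.COLOR_RGB2HSV)
    m=((hsv[...,1]<sat)&(hsv[...,2]>lo)).astype(np.uint8)
    w=np.zeros_like(m); cv2.circle(w,(int(u),int(v)),r,1,-1); m&=w
    m=cv2.morphologyEx(m,cv2.MORPH_CLOSE,np.ones((2,2),np.uint8))
    k=max(cv2.findContours(m,0,1)[0],key=cv2.contourArea); return cv2.convexHull(k)[:,0].astype(float)
def circ(P):
    A=np.c_[2*P[:,:2],np.ones(len(P))]; s=np.linalg.lstsq(A,(P[:,:2]**2).sum(1),rcond=None)[0]
    return s[:2],np.sqrt(s[2]+s[0]**2+s[1]**2)
E
python3 - <<'E'
from h import *
s=dict(np.load('pics/scene0.npz')); d=dict(np.load('pics/side0.npz'))
def f(a): return [(185+u/3.4,130+v/3.4) for u,v in a]
def g(a): return [(275+u/3.8,125+v/3.8) for u,v in a]
for c,P in((s,f([(275,32),(35,222),(450,582),(648,360)])),(d,g([(42,105),(338,57),(538,462),(170,540)]))):
    print([ray(c,u,v,.08)[:2].round(3) for u,v in P])
for n,c,u,v,z in(("sp",s,244,191,.09),("sp",d,373,222,.09),("wa",s,315,246,.086),("wa",d,346,160,.086),("bu",s,308,186,.086),("bu",d,318,200,.086)):
    P=blob(c,u,v,13); print(n,[ (x[0].round(4),round(x[1],4)) for x in [circ(np.array([ray(c,a,b,z) for a,b in P]))]],len(P))
# bolt tip
for c,(u,v) in((s,f([(327,288)])[0]),(d,g([(301,255)])[0])): print("bolt",ray(c,u,v,.0785).round(4))
for c,(u,v) in((s,f([(328,288)])[0]),(d,g([(300,258)])[0])): print("well",ray(c,u,v,.08).round(4))
E
```

```text
[array([ 0.392, -0.205]), array([ 0.665, -0.269]), array([0.787, 0.183]), array([0.557, 0.233])]
[array([0.503, 0.238]), array([0.773, 0.172]), array([ 0.66 , -0.277]), array([ 0.39 , -0.209])]
sp [(array([ 0.5967, -0.1476]), np.float64(0.0283))] 14
sp [(array([ 0.5955, -0.1573]), np.float64(0.028))] 13
wa [(array([0.6603, 0.1117]), np.float64(0.0276))] 15
wa [(array([0.6595, 0.1019]), np.float64(0.0267))] 14
bu [(array([0.4953, 0.003 ]), np.float64(0.0264))] 16
bu [(array([ 0.4954, -0.0066]), np.float64(0.0261))] 15
bolt [ 0.6107 -0.0216  0.0785]
bolt [ 0.6141 -0.0211  0.0785]
well [ 0.6112 -0.0203  0.08  ]
well [ 0.6108 -0.0246  0.08  ]
```

Emit:
step_arm(targets=[[1,0.2,-0.2,0.2,0],[1,0.4,-0.4,0.4,0],[1,0.6,-0.6,0.4,0],[1,0.8,-0.8,0.4,0],[1,0.9,-1,0.4,0],[1,0.9,-1,0.4,0],[1,0.9,-1,0.4,0],[1,0.9,-1,0.4,0]])

```text
time_s: 0.9
position: [0.3661, 0.3561, 0.331]
tcp_rot: [[-0.974, 0.226, 0.002], [0.226, 0.974, -0.001], [-0.002, -0.001, -1.0]]
force: [-0.4, 0.6, -0.8]
opening: 0.999
grasp_force: 0.0
```

Emit:
step_arm(targets=[[1,0.1,-0.2,0,0],[1,0.2,-0.4,0,0],[1,0.3,-0.6,0,0],[1,0.4,-0.8,0,0],[1,0.5,-1,0,0],[1,0.5,-1,0,0]])

```text
time_s: 1.5
position: [0.4892, 0.1071, 0.3302]
tcp_rot: [[-0.975, 0.223, 0.0], [0.223, 0.975, -0.0], [-0.0, -0.0, -1.0]]
force: [-0.2, 1.5, 1.0]
opening: 0.999
grasp_force: 0.0
```

Emit:
step_arm(targets=[[1,0.1,-0.16,0.1,0],[1,0.2,-0.32,0.2,0],[1,0.3,-0.5,0.3,0],[1,0.3,-0.5,0.3,0],[1,0.3,-0.5,0.3,0],[1,0.3,-0.5,0.3,0]])

```text
time_s: 2.1
position: [0.5619, -0.0141, 0.4043]
tcp_rot: [[-0.975, 0.22, -0.003], [0.22, 0.975, 0.002], [0.003, 0.001, -1.0]]
force: [-0.2, 0.9, 0.6]
opening: 1.003
grasp_force: 0.0
```

```bash
python3 - <<'E'
from h import *
c=snap("wrist","w0"); s=read_state(); print(s["time_s"],s["position"],c["mtx"],c["pose"])
for p in([.596,-.152,.08],[.66,.107,.08],[.495,-.002,.08],[.612,-.022,.08]): print(proj(c,p))
E
```

```text
2.15 [ 0.56161431 -0.01365806  0.40418099] [[326.37159757   0.         321.50272768]
 [  0.         326.37159757 200.10767546]
 [  0.           0.           1.        ]] [[ 0.22096555  0.94589918  0.23758993  0.49790629]
 [ 0.97528083 -0.21461703 -0.05260067  0.00157764]
 [ 0.00123591  0.24333984 -0.96994031  0.55926065]
 [ 0.          0.          0.          1.        ]]
[236.85901458 206.10840326]
[412.00262807 209.33569256]
[318.18264428 116.74607031]
[322.57715288 197.6976873 ]
```

View pics/w0.png

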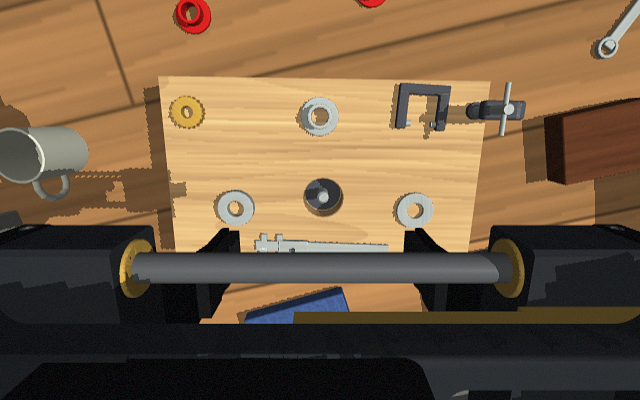

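The wrist view shows the deck from above: spacer (235,208), washer (413,210), bushing (319,116), well and bolt (323,197), caliper (320,245). Now to refine each of these.

```bash
cat > m.py <<'E'
from h import *
def wellc(c,u,v,r=26):
    g=cv2.cvtColor(c["color"],cv2.COLOR_RGB2HSV)[...,2]; m=(g<125).astype(np.uint8)
    w=np.zeros_like(m); cv2.circle(w,(int(u),int(v)),r,1,-1); m&=w
    k=max(cv2.findContours(m,0,1)[0],key=cv2.contourArea); P=cv2.convexHull(k)[:,0].astype(float)
    return circ(np.array([ray(c,a,b,.08) for a,b in P]))
E
python3 - <<'E'
from m import *
c=dict(np.load('pics/w0.npz'))
for n,u,v,z,r in(("sp",235,208,.094,25),("wa",413,210,.087,23),("bu",319,116,.086,25)):
    P=blob(c,u,v,r,100,45); print(n,circ(np.array([ray(c,a,b,z) for a,b in P])))
print("well",wellc(c,323,197)); 
P=blob(c,323,197,10,120,60); print("bolt",circ(np.array([ray(c,a,b,.0785) for a,b in P])))
z=[ray(c,u,v,.08)[:2].round(3) for u,v in((159,77),(490,82),(255,235),(283,233),(265,248),(388,246))]; print(z)
hsv=cv2.cvtColor(c["color"],cv2.COLOR_RGB2HSV); print(hsv[197,300:345,2])
E
```

```text
sp (array([ 0.5970058 , -0.14895385]), np.float64(0.027047656204218413))
wa (array([0.66186139, 0.11040641]), np.float64(0.027337200009011697))
bu (array([0.49619589, 0.00087851]), np.float64(0.02634948911918614))
well (array([ 0.61114269, -0.02106921]), np.float64(0.02904218784956207))
bolt (array([ 0.6120759 , -0.01952526]), np.float64(0.008693092853547107))
[array([ 0.394, -0.205]), array([0.502, 0.241]), array([ 0.647, -0.138]), array([ 0.653, -0.094]), array([ 0.671, -0.128]), array([0.711, 0.061])]
[201 201 211 133 145 128  53  53  50  56  56  55  53  57  53  51  51 108
 110 189 202 198 194 192 195 196 200 207 153  50  50  54  58  57  51  53
  51  52  58  92 115  63  89 168 228]
```

Emit:
step_arm(targets=[[0.6,0.04,-0.15,-0.1,0],[0.6,0.08,-0.3,-0.2,0],[0.6,0.12,-0.45,-0.3,0],[0.6,0.14,-0.54,-0.48,0],[0.6,0.14,-0.54,-0.66,0],[0.6,0.14,-0.54,-0.84,0],[0.6,0.14,-0.54,-1,0],[0.6,0.14,-0.54,-1,0],[0.6,0.14,-0.54,-1,0],[0.6,0.14,-0.54,-1,0]])

```text
time_s: 3.15
position: [0.5996, -0.1502, 0.158]
tcp_rot: [[-0.976, 0.22, 0.004], [0.22, 0.976, -0.002], [-0.004, -0.001, -1.0]]
force: [0.3, -0.1, 0.8]
opening: 0.797
grasp_force: 0.0
```

```bash
python3 - <<'E'
from h import *
c=snap("wrist","w1"); s=read_state(); print(s["time_s"],s["position"],s["opening"]*87)
print(proj(c,[.597,-.149,.094]),proj(c,s["position"]))
E
```

```text
3.2 [ 0.59978804 -0.15048667  0.15840684] 69.70908878086219
[320.45394882 210.67721397] [318.34442045 252.14635399]
```

View pics/w1.png

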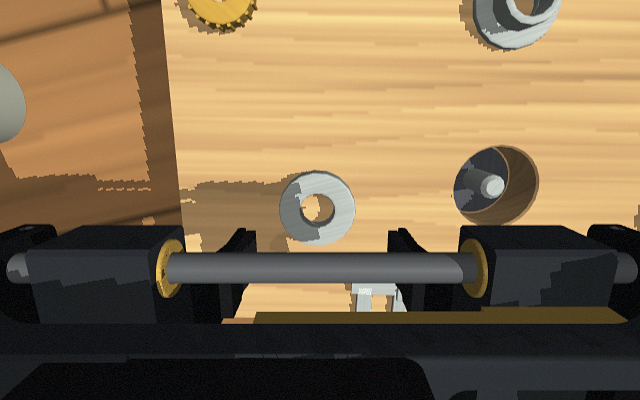

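The spacer is at (317,208), just ahead of the open fingers, with the well at (497,186) and the bolt tip at (492,187). I'll measure again at this range.

```bash
python3 - <<'E'
from m import *
c=dict(np.load('pics/w1.npz'))
hsv=cv2.cvtColor(c["color"],cv2.COLOR_RGB2HSV)
m=((hsv[...,1]<60)&(hsv[...,2]>70)).astype(np.uint8); w=np.zeros_like(m); cv2.circle(w,(317,208),43,1,-1); m&=w
k=max(cv2.findContours(m,0,1)[0],key=cv2.contourArea); P=cv2.convexHull(k)[:,0]
print(circ(np.array([ray(c,a,b,.092) for a,b in P])), P.min(0),P.max(0))
P=[(454,187),(472,154),(497,145),(526,160),(539,184),(528,210),(497,225),(465,212)]
print("well",circ(np.array([ray(c,a,b,.08) for a,b in P])), "bolt",ray(c,492.5,186.5,.0785))
E
```

```text
(array([ 0.59575763, -0.15127368]), np.float64(0.02710594832401081)) [279 170] [354 245]
well (array([ 0.61141881, -0.0211619 ]), np.float64(0.029946259207430242)) bolt [ 0.61117549 -0.02304279  0.0785    ]
```

Emit:
step_arm(targets=[[0.6,-0.015,0,-0.12,0],[0.6,-0.015,0,-0.22,0],[0.6,-0.015,0,-0.265,0],[0.6,-0.015,0,-0.265,0],[0.6,-0.015,0,-0.265,0],[0.6,-0.015,0,-0.265,0]])

```text
time_s: 3.8
position: [0.5954, -0.1509, 0.0909]
tcp_rot: [[-0.975, 0.221, 0.003], [0.221, 0.975, -0.001], [-0.003, -0.001, -1.0]]
force: [0.8, 0.7, -0.7]
opening: 0.802
grasp_force: 0.0
```

Emit:
step_arm(targets=[[0.2,0,0,0,0],[0.1,0,0,0,0],[0.1,0,0,0,0],[0.1,0,0,0,0],[0.1,0,0,0,0]])

```text
time_s: 4.3
position: [0.5945, -0.1509, 0.0898]
tcp_rot: [[-0.975, 0.221, 0.001], [0.221, 0.975, -0.001], [-0.001, -0.001, -1.0]]
force: [-0.6, -1.2, 4.8]
opening: 0.612
grasp_force: 30.0
```

Emit:
step_arm(targets=[[0.1,0.01,0.08,0,0],[0.1,0.02,0.16,0,0],[0.1,0.03,0.24,0,0],[0.1,0.04,0.32,0,0],[0.1,0.05,0.4,0,0],[0.1,0.06,0.46,0,0],[0.1,0.066,0.5,0,0],[0.1,0.066,0.518,0,0],[0.1,0.066,0.518,0,0],[0.1,0.066,0.518,0,0],[0.1,0.066,0.518,0,0]])

```text
time_s: 5.4
position: [0.6101, -0.0209, 0.0886]
tcp_rot: [[-0.975, 0.222, -0.002], [0.222, 0.975, 0.001], [0.002, 0.001, -1.0]]
force: [-0.5, -0.2, -1.3]
opening: 0.615
grasp_force: 30.0
```

```bash
python3 - <<'E'
from h import *
a=snap("scene","s2")["color"]; b=snap("side","d2")["color"]
a=cv2.resize(a[150:270,215:345],(390,360)); b=cv2.resize(b[130:250,290:420],(390,360))
cv2.imwrite('pics/e2.png',np.hstack([a,b])[:,:,::-1]); print(read_state()["position"])
E
```

```text
[ 0.61027192 -0.02105017  0.08882189]
```

View pics/e2.png

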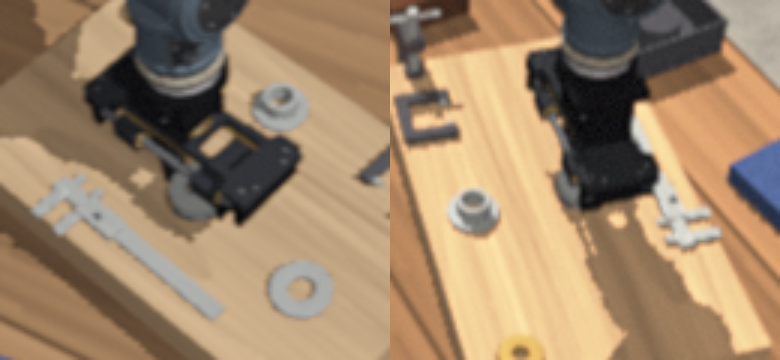

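The gripper holds the spacer over the well, near left-half (190,190), and the bystanders have not moved. Releasing now.

Emit:
step_arm(targets=[[0.3,0.002,0,0,0],[0.4,0.002,0,0,0],[0.4,0.002,0,0,0],[0.4,0.002,0,0,0]])

```text
time_s: 5.9
position: [0.6116, -0.021, 0.0896]
tcp_rot: [[-0.975, 0.221, 0.001], [0.221, 0.975, -0.0], [-0.001, 0.0, -1.0]]
force: [-0.4, -0.3, -0.2]
opening: 0.701
grasp_force: 0.0
```

Emit:
step_arm(targets=[[0.5,0,0,0.12,0],[0.5,0,0,0.3,0],[0.5,-0.1,-0.05,0.45,0],[0.5,-0.1,-0.05,0.45,0],[0.5,-0.1,-0.05,0.45,0]])

```text
time_s: 6.4
position: [0.5865, -0.0337, 0.203]
tcp_rot: [[-0.975, 0.222, 0.003], [0.222, 0.975, -0.0], [-0.003, 0.0, -1.0]]
force: [0.1, 0.2, -0.7]
opening: 0.749
grasp_force: 0.0
```

```bash
python3 - <<'E'
from h import *
c=snap("wrist","w3"); s=read_state(); print(s["time_s"],s["position"],s["opening"]*87)
print(proj(c,[.6114,-.0213,.08]))
E
```

```text
6.45 [ 0.58608091 -0.03335141  0.2016587 ] 65.47342211123552
[339.69073164 218.43972867]
```

View pics/w3.png

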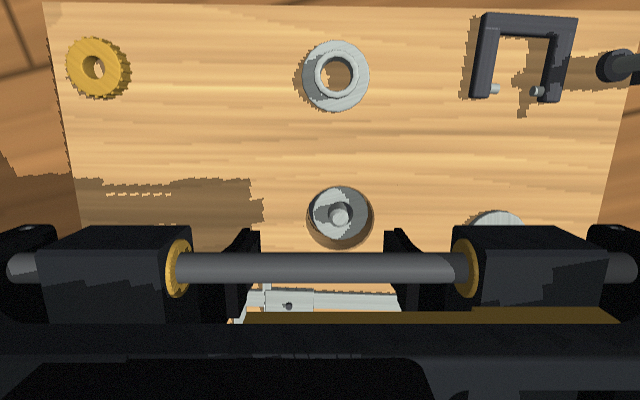

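The spacer has dropped over the bolt and lies in the well at (340,216), with the bolt showing through its hole. Now the washer.

Emit:
step_arm(targets=[[0.6,0.08,0.15,0,0],[0.6,0.16,0.3,0,0],[0.6,0.24,0.45,-0.05,0],[0.6,0.31,0.57,-0.12,0],[0.6,0.31,0.57,-0.18,0],[0.6,0.31,0.57,-0.18,0],[0.6,0.31,0.57,-0.18,0],[0.6,0.31,0.57,-0.18,0]])

```text
time_s: 7.25
position: [0.6637, 0.1079, 0.157]
tcp_rot: [[-0.975, 0.222, -0.0], [0.222, 0.975, -0.0], [0.0, -0.0, -1.0]]
force: [0.7, 0.2, -0.2]
opening: 0.803
grasp_force: 0.0
```

```bash
cat >> m.py <<'E'
def ring(c,u,v,r,z):
    hsv=cv2.cvtColor(c["color"],cv2.COLOR_RGB2HSV)
    m=((hsv[...,1]<60)&(hsv[...,2]>70)).astype(np.uint8); w=np.zeros_like(m); cv2.circle(w,(int(u),int(v)),r,1,-1); m&=w
    k=max(cv2.findContours(m,0,1)[0],key=cv2.contourArea); P=cv2.convexHull(k)[:,0]
    return circ(np.array([ray(c,a,b,z) for a,b in P])), P.min(0),P.max(0)
E
python3 - <<'E'
from m import *
c=snap("wrist","w4"); s=read_state(); print(s["time_s"],s["position"],s["opening"]*87)
u,v=proj(c,[.661,.109,.087]); print(u,v)
print(ring(c,u,v,44,.087)); print(proj(c,[.6114,-.0213,.08]))
E
```

```text
7.3 [0.66403303 0.10786242 0.15748727] 69.55634909697926
320.3232498538501 208.56759956802773
((array([0.6598724 , 0.10947463]), np.float64(0.027597718728195823)), array([283, 169], dtype=int32), array([359, 243], dtype=int32))
[128.97373764 180.1622096 ]
```

Emit:
step_arm(targets=[[0.6,-0.016,0.006,-0.12,0],[0.6,-0.016,0.006,-0.22,0],[0.6,-0.016,0.006,-0.264,0],[0.6,-0.016,0.006,-0.264,0],[0.6,-0.016,0.006,-0.264,0],[0.6,-0.016,0.006,-0.264,0],[0.6,-0.016,0.006,-0.264,0]])

```text
time_s: 8.0
position: [0.6606, 0.1105, 0.0921]
tcp_rot: [[-0.975, 0.221, 0.002], [0.221, 0.975, -0.0], [-0.002, 0.0, -1.0]]
force: [-0.2, 0.5, -0.0]
opening: 0.802
grasp_force: 0.0
```

Emit:
step_arm(targets=[[0.6,0,0,-0.01,0],[0.6,0,0,-0.01,0],[0.6,0,0,-0.01,0]])

```text
time_s: 8.3
position: [0.6599, 0.1106, 0.0885]
tcp_rot: [[-0.975, 0.221, 0.0], [0.221, 0.975, 0.0], [-0.0, 0.0, -1.0]]
force: [0.1, 0.0, 0.9]
opening: 0.798
grasp_force: 0.5
```

```bash
python3 -c "
from rig import *
s=read_state();print(s['position'],s['force'],s['opening'])"
```

```text
[0.65994383 0.11062272 0.08848995] [0.05766614 0.0070873  0.91938497] 0.7984740444528164
```

Fingertips are about 0.5–1 mm above the deck. Closing.

Emit:
step_arm(targets=[[0.2,0,0,0.001,0],[0.1,0,0,0.001,0],[0.1,0,0,0.001,0],[0.1,0,0,0.001,0],[0.1,0,0,0.001,0]])

```text
time_s: 8.8
position: [0.6597, 0.1106, 0.0885]
tcp_rot: [[-0.975, 0.221, -0.0], [0.221, 0.975, 0.0], [0.0, -0.0, -1.0]]
force: [0.2, -0.3, -0.1]
opening: 0.627
grasp_force: 30.0
```

Emit:
step_arm(targets=[[0.1,-0.03,-0.08,0,0],[0.1,-0.06,-0.16,0,0],[0.1,-0.09,-0.24,0,0],[0.1,-0.12,-0.32,0,0],[0.1,-0.15,-0.4,0,0],[0.1,-0.18,-0.47,0,0],[0.1,-0.19,-0.51,0,0],[0.1,-0.195,-0.528,0,0],[0.1,-0.195,-0.528,0,0],[0.1,-0.195,-0.528,0,0],[0.1,-0.195,-0.528,0,0]])

```text
time_s: 9.9
position: [0.6113, -0.0208, 0.0885]
tcp_rot: [[-0.975, 0.22, 0.0], [0.22, 0.975, 0.0], [-0.0, 0.0, -1.0]]
force: [-0.1, -0.3, -0.6]
opening: 0.625
grasp_force: 30.1
```

Emit:
step_arm(targets=[[0.3,0,0,0,0],[0.4,0,0,0,0],[0.4,0,0,0,0],[0.4,0,0,0,0]])

```text
time_s: 10.3
position: [0.6112, -0.0213, 0.0886]
tcp_rot: [[-0.975, 0.221, 0.0], [0.221, 0.975, -0.0], [-0.0, 0.0, -1.0]]
force: [0.9, -0.2, 0.1]
opening: 0.697
grasp_force: 0.0
```

Emit:
step_arm(targets=[[0.5,0,0,0.12,0],[0.5,0,0,0.27,0],[0.5,-0.14,0.02,0.27,0],[0.5,-0.3,0.05,0.27,0],[0.3,-0.45,0.09,0.27,0],[0.3,-0.45,0.09,0.27,0],[0.3,-0.45,0.09,0.27,0]])

```text
time_s: 11.0
position: [0.4983, 0.0012, 0.1565]
tcp_rot: [[-0.975, 0.221, 0.001], [0.221, 0.975, -0.0], [-0.001, -0.0, -1.0]]
force: [1.5, 0.1, 0.9]
opening: 0.662
grasp_force: 0.0
```

```bash
python3 - <<'E'
from m import *
a=snap("scene","s5"); b=snap("side","d5"); c=snap("wrist","w5"); s=read_state(); print(s["time_s"],s["position"],s["opening"]*87)
u,v=proj(c,[.4955,.0,.086]); print(u,v)
print(ring(c,u,v,46,.086))
A=cv2.resize(a["color"][170:255,230:340],(330,255),interpolation=2); B=cv2.resize(b["color"][150:235,300:410],(330,255),interpolation=2)
C=c["color"]; o=np.zeros((255+400,660,3),np.uint8); o[:255,:330]=A;o[:255,330:]=B;o[255:,:640]=C
cv2.imwrite('pics/e5.png',o[:600,:,::-1])
E
```

```text
11.15 [0.50050981 0.00050413 0.15640552] 56.980226226987234
317.38153238029895 205.7074252138181
((array([ 4.94263354e-01, -2.42785058e-04]), np.float64(0.02654416670596785)), array([280, 168], dtype=int32), array([353, 239], dtype=int32))
```

View pics/e5.png

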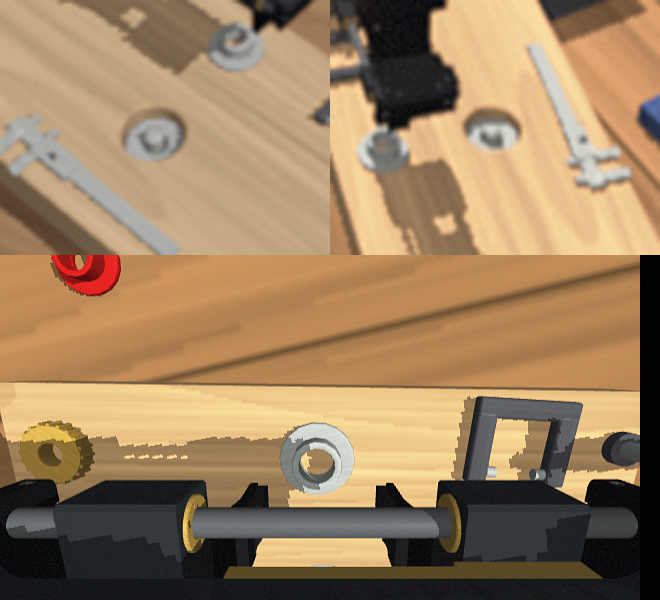

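The washer is seated in the well at top-left (153,135), with the bolt through its hole. The bushing is ahead of the fingers at wrist (317,203) in its own picture. I'll grip it by the sleeve.

Emit:
step_arm(targets=[[0.3,-0.018,-0.006,-0.1,0],[0.3,-0.018,-0.006,-0.2,0],[0.3,-0.018,-0.006,-0.24,0],[0.3,-0.018,-0.006,-0.24,0],[0.3,-0.018,-0.006,-0.24,0],[0.3,-0.018,-0.006,-0.24,0],[0.3,-0.018,-0.006,-0.24,0]])

```text
time_s: 11.85
position: [0.4949, -0.0006, 0.0969]
tcp_rot: [[-0.975, 0.221, 0.002], [0.221, 0.975, -0.0], [-0.002, 0.0, -1.0]]
force: [0.2, -0.1, 0.6]
opening: 0.651
grasp_force: 0.0
```

Emit:
step_arm(targets=[[0,0,0,0,0],[-0.3,0,0,0,0],[-0.4,0,0,0,0],[-0.4,0,0,0,0],[-0.4,0,0,0,0],[-0.4,0,0,0,0]])

```text
time_s: 12.45
position: [0.4941, -0.0005, 0.0962]
tcp_rot: [[-0.975, 0.221, 0.0], [0.221, 0.975, -0.0], [-0.0, -0.0, -1.0]]
force: [0.0, -0.5, 2.7]
opening: 0.382
grasp_force: 30.0
```

Emit:
step_arm(targets=[[-0.4,0.08,-0.014,0,0],[-0.4,0.16,-0.028,0,0],[-0.4,0.24,-0.042,0,0],[-0.4,0.32,-0.056,0,0],[-0.4,0.4,-0.07,0,0],[-0.4,0.44,-0.078,0,0],[-0.4,0.468,-0.083,0,0],[-0.4,0.468,-0.083,0,0],[-0.4,0.468,-0.083,0,0],[-0.4,0.468,-0.083,0,0]])

```text
time_s: 13.45
position: [0.6101, -0.021, 0.0957]
tcp_rot: [[-0.975, 0.221, -0.002], [0.221, 0.975, 0.0], [0.002, -0.0, -1.0]]
force: [0.3, -1.0, -1.1]
opening: 0.379
grasp_force: 30.0
```

Emit:
step_arm(targets=[[-0.2,0,0,0,0],[0,0,0,0,0],[0.1,0,0,0,0],[0.1,0,0,0,0]])

```text
time_s: 13.85
position: [0.6112, -0.0212, 0.0963]
tcp_rot: [[-0.975, 0.221, 0.001], [0.221, 0.975, -0.0], [-0.001, 0.0, -1.0]]
force: [-0.2, 0.3, 0.3]
opening: 0.53
grasp_force: 0.0
```

Emit:
step_arm(targets=[[0.3,0,0,0.12,0],[0.4,0,0,0.3,0],[0.5,-0.15,-0.05,0.5,0],[0.5,-0.25,-0.05,0.6,0],[0.5,-0.25,-0.05,0.6,0],[0.5,-0.25,-0.05,0.6,0]])

```text
time_s: 14.45
position: [0.5488, -0.0338, 0.2474]
tcp_rot: [[-0.975, 0.221, 0.003], [0.221, 0.975, -0.001], [-0.003, 0.0, -1.0]]
force: [0.6, 0.2, -0.4]
opening: 0.746
grasp_force: 0.0
```

```bash
python3 - <<'E'
from m import *
a=snap("scene","s6"); b=snap("side","d6"); c=snap("wrist","w6"); s=read_state(); print(s["time_s"],s["position"],s["opening"]*87)
A=cv2.resize(a["color"][170:255,230:340],(330,255),interpolation=2); B=cv2.resize(b["color"][150:235,300:410],(330,255),interpolation=2)
C=c["color"]; o=np.zeros((255+400,660,3),np.uint8); o[:255,:330]=A;o[:255,330:]=B;o[255:,:640]=C
cv2.imwrite('pics/e6.png',o[:600,:,::-1])
E
```

```text
14.6 [ 0.54870727 -0.03357295  0.24476106] 64.80443066577354
```

View pics/e6.png

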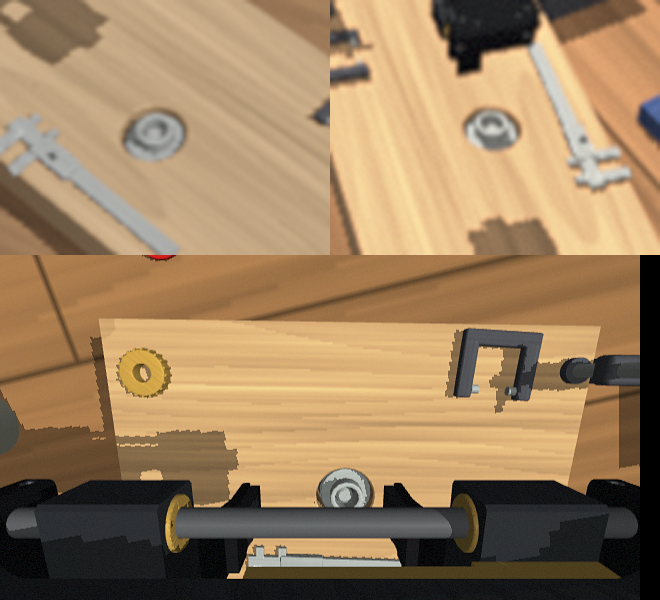

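The bushing sits over the bolt at wrist (345,235) in its own picture: the bolt shows inside the sleeve, the flange is sunk evenly below the rim, and the bystanders have not moved. Handing in.

```bash
python3 -c "
from rig import *
print(hand_in())"
```

```text
the job is handed in; nothing more can be done
None
```

The spacer, washer and bushing were slid over the bolt in that order and look flat in the last pictures, with no bystander seen to move; the job is handed in at about 15 s, and no verdict was returned.

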